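Raise the lane gate and pass the board carrier through

ROBOT

A 7-joint arm with a two-finger parallel gripper is mounted at the origin on the work surface. World frame = base frame: x ahead of the robot, y to its left, z up, the work surface at z = 0. Lengths are in m, angles in rad, forces in N, time in s.
With the tool pointing down it reaches from about 0.4 to 0.75 m from the base axis. Payload 19.5 kg.
Tool frame: the origin (TCP) lies midway between the tips of the shut fingers; the grasp point (between the pads) lies env.tcp_to_grasp behind it (env.tcp_to_grasp is the distance from the TCP to the grasp point, in m); x points along the fingers, y is the direction in which the jaws open and shut, and the axes are right-handed (so a half turn about x gives the same grasp; the last joint's range is limited). The gripper opens to 85 mm and grips with 20 to 120 N. Pads are 22 mm wide; open, the fingers measure 114 mm over their backs; the gripper's body (76 mm by 85 mm) begins 54 mm behind the grasp point. The pads swing forward as they close: fully open they stand 13 mm farther back than shut.
Start: joints at [-1.29, 0.707, -0.028, 1.485, 0.022, 0.951, -0.075], TCP at [0.182, 0.545, 0.2] pointing down, gripper open.
Joint ranges: [-2.71, 2.71], [-0.32, 2.16], [-1.57, 1.52], [0, 2.45], [-1.46, 4.6], [0, 2.02], [-2.83, 2.83]. Speed limits (rad/s): [1.89, 1.89, 2.57, 2.57, 3.01, 3.01, 3.01].

INTERFACE

Orientations are given as a unit quaternion [w, x, y, z].
In Python, from plant import env gives the robot as it stands.
- The arm moves only by the tool play_rows, never from a script. Its argument "commands" is one flat list of numbers, 5 for each row, row after row: the shift along the tool's x, y, z in cm, then the turn about the tool's x in degrees, then the finger opening in cm, from 0 to 8.54. A call has 1 to 10 rows; each row is the pose to reach, as a shift and turn from the pose commanded when the call began, along the tool's axes at that moment; what a row does not reach only later rows make up. A row lasts 1/8 s, in which the tool goes at most 62.5 mm and 10.7 degrees, less where a joint would pass 70% of its speed; a pose out of reach is approached as far as the arm can. A call with a gripper value outside its range is refused whole. The fingers move at their own pace and stop on an object; "force" is the grip in N (left out, the last holds). Time passes only in rows, so rows that repeat a pose let the fingers close. It gives the time, the measured TCP pose, the force and the opening at its end, in the units of the state.
- env.observe(): the state, without advancing time (a new reading comes with each control period).
- env.get_image(name): name is "scene" or "top"; returns a dict with "color" (384x512x3 uint8, red, green, blue), "fov_y" (degrees; the focal length in pixels is half the picture's height over the tangent of half this angle, whatever the lens; pixels are square), "cx", "cy" (the principal point, pixels), "dist_coeffs" ([k1, k2, p1, p2, k3] as OpenCV has them; the pictures are not rectified), "origin" and "orientation" of the camera in the world. Camera axes: x right, y up, looking along -z (the intrinsics and any distortion apply to the point x, -y, -z); pixel columns grow to the right and rows downward; lengths in m; the calibration is good to about 2 mm. A picture is of the moment at which its call begins. There is no depth.
- env.close_job(): hands the job in, once; it reports no verdict.
Trained networks look in a picture, given as the dict that the camera call returned (one of the last four; its "shot" number tells which), for a name from the list of things; names that differ only in an ending like _2 or _b are one class to them, and where a whole thing is asked for, a point or a joint stands for the part that bears it (a point fixed in the world has none). Each returns a list of dicts, best first, with "confidence" (0 to 1); they miss things now and then, are a little off and sometimes report something else, mostly with a low value. They report only what shows in the picture. A call takes as long as a camera call.
- env.boxes_of(picture, query): "rect" ([left, top, right, bottom] in pixels, round what is visible of it).
- env.cut_out(picture, query): "region" (384x512 bool, what is visible of it) and "rect" ([left, top, right, bottom] in pixels, round what is visible of it).
The state is a dict: "t": time; "joint_positions": joint angles; "qvel": joint speeds; "joint_efforts": joint torques, N m; "eef_pos": TCP position; "ee_rot": TCP orientation; "contact_force": force on the tool from outside, world axes, zero at the start; "ft_torque": the same for the moment, N m; "opening": finger opening in m.
Only numpy, scipy, OpenCV 4.12 (cv2) and the standard library are available. Lean on these libraries where they do the work, as an engineer would, in place of code of your own. Each camera call takes 0.05 s, during which the arm holds its last target.

TASK

Let the board through to the unloading end of the test lane: with your fingertips push the upturned free end of the counterweighted gate arm up and over, past its balance point so that it stays raised, then push the board carrier along the lane, under the raised gate, until it is fully home against the end stop. The carrier is only pushed and slides in the lane, never lifted out of it, and the things standing around stay where they are. The gate is still up at the end.

Things in the scene. Friction and masses are not known exactly. Their poses are not given: they have to be found in the camera images.
- lane: Fixed aluminium test lane, 100 mm wide (x), 430 mm long (y), turned up to 0.25 rad. Origin: its centre, at table height. y runs along the lane to the end stop, z up, x away from the robot. Running floor 10 mm above the table; side rails 22 mm high, inner faces at x = -34 and +34 mm. All lane x, y, z below are in this frame.
- end_stop (a point): Foot of the end stop's face, mid-lane on the running floor (lane x 0, y +205, z 10 mm). The stop is a dark cross plate, its top 45 mm above the table.
- hinge (a point): On the gate's level hinge axis, which runs along the lane's y; lane x +105, y +100, z 75 mm. Grey cheeks up to z 90 hold it; a clear roof and back plate guard the counterweight behind. Foot, cheeks and guard fill x +55 (foot, 8 mm high; cheeks from +90) to +187, y +45 to +155, z up to 132 mm.
- gate (a joint): Gate arm angle a (rad). 0: 16 mm square bar level across the lane, free end to the robot. Grows as that end goes up and over, away from the robot, about the hinge axis. Under the balance point (about 0.8, friction blurs it by 0.1) it falls back; beyond, it swings slowly by itself to its stop at 1.60 (bar upright) and stays. Starts to rise at about 1 to 3 N pushed level on the handle.
- gate_handle (a point): On the robot-side face of the handle plate that stands up from the gate arm's free end: 174 mm out from the hinge axis along the bar and 105 mm above it (lane x -69, y +100, z 180 when lowered). Plate 40 mm wide (along hinge axis), 8 thick, its top 40 mm above this point. The point's axes are the lane's when lowered and turn with the arm. Pushed here it moves on a circle of 203 mm about the hinge.
- blade (a point): Middle of the lower edge of the stop blade under the gate bar, 105 mm from the hinge and 40 mm below the bar's centre line. The blade is 6 mm thick and 60 mm long along the bar; lowered it ends 35 mm above the table and blocks the carrier. With the gate up it sticks out towards the robot to lane x about +65 mm, 150 to 210 mm above the table.
- rest_post (a point): Top of the dark fixed rest post under the lowered gate bar, lane x -51, y +100, z 66 mm; the post is 10 mm (x) by 20 mm (y), standing on the table beside the lane, on the robot's side.
- carrier: Loose black board carrier with a green circuit board, in the lane before the gate; 60 mm (x) by 120 mm (y), 0.2 to 0.4 kg. Origin: centre of its underside, axes as the lane's (4 mm play each side). At each end a plate (outer faces y -60 and +60 mm), 50 mm wide, 6 thick, top 45 mm above the origin. Slides when its rear (-y) plate is pushed; home at lane y +145 mm, front plate on the stop.
- flux_bottle: Bystander, loose: small amber bottle with white cap, 34 mm across, 75 mm high. Origin at its middle, underside.
- parts_jar: Bystander, loose: low clear jar with steel lid, 48 mm across, 45 mm high. Origin at its middle, underside.
- solder_reel: Bystander, loose: aluminium reel standing on its flange, 56 mm across, 40 mm high. Origin at its middle, underside.
- spray_can: Bystander, loose: plain white can, 48 mm across, 100 mm high. Origin at its middle, underside.
- heatsink: Bystander, loose: dark finned metal heat sink, 45 x 45 x 30 mm high. Origin at its middle, underside.
- screwdriver: Bystander, loose: black-handled screwdriver lying flat, 170 mm long. Origin at its underside.
- brush_cup: Bystander, loose: white ceramic cup, 72 mm across, 90 mm high. Origin at its middle, underside.

How it is judged:
By the outcome, as a careful person would: the job done as asked, in the order asked, and still so for the second after the job is handed in, with the robot touching nothing.
It also fails if it takes over 61 s, if anything falls off the work surface, if the arm or the gripper's body presses on something with over 40 N, if the wrist force passes 120 N, or if a joint passes its speed limit or range.

## Working session

There is one attempt and no reset: what is moved stays moved. The work goes in short steps, Python scripts to look and compute and a tool call to move; the robot and the scene stay as the last step left them, time stands still between calls to the robot, and variables do not carry over. Pictures are saved under pics/ and viewed, and the job is handed in when it is done.

Besides the shell and the picture viewer there is one more tool, called after "Call:" as name(argument=value, ...) on one line, values as JSON. play_rows: Moves the arm, as the interface text tells. Its arguments: {"type":"object","properties":{"commands":{"type":"array","items":{"type":"number"}},"force":{"type":"number"}},"required":["commands"]}

```bash
ls; mkdir -p pics
python3 - <<'E'
from plant import env
import cv2
s=env.observe()
for k,v in s.items(): print(k,v)
print(env.tcp_to_grasp)
for n in("scene","top"):
    p=env.get_image(n)
    print(n,{k:v for k,v in p.items() if k!="color"})
    cv2.imwrite(f"pics/{n}0.png",p["color"][:,:,::-1])
E
```

```text
pics
t 0.0
joint_positions [-1.2897106   0.7071056  -0.0276127   1.48498843  0.02203198  0.9509064
 -0.07547373]
qvel [ 0.00013446  0.00152326  0.00045299  0.0008436   0.00071694 -0.00032662
 -0.00050437]
joint_efforts [ 4.89984941e-04 -8.83215451e+01  1.23503879e+00 -2.36180037e+01
  1.69141567e-02  6.34176627e-03  2.71997789e-05]
eef_pos [0.18231382 0.54501829 0.19932853]
ee_rot [ 0.69787966  0.11322425  0.69795988 -0.11400114]
contact_force [ 0.43846437 -0.67231596  0.25528634]
ft_torque [-0.04910089  0.01405246  0.00761864]
opening 0.08540502264347306
0.0187
scene {'fov_y': 53.309623719694606, 'cx': 259.1266165811173, 'cy': 189.59623216183954, 'dist_coeffs': array([-0.00327671,  0.        ,  0.        ,  0.        ,  0.        ]), 'origin': array([1.39313771, 0.17808784, 0.81215271]), 'orientation': array([0.54652173, 0.26606856, 0.35353006, 0.71101197]), 'shot': 1}
top {'fov_y': 42.15782519191731, 'cx': 254.19674794249656, 'cy': 196.25341233875736, 'dist_coeffs': array([-0.15300718,  0.        ,  0.        ,  0.        ,  0.        ]), 'origin': array([ 0.20583796, -0.02981172,  1.81625627]), 'orientation': array([ 0.71272666,  0.0622863 , -0.07653774, -0.69446606]), 'shot': 2}
```

View pics/scene0.png

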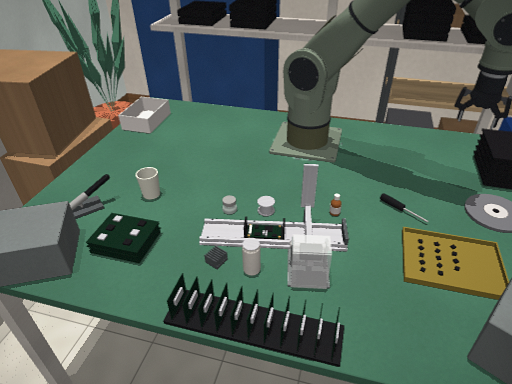

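View pics/top0.png

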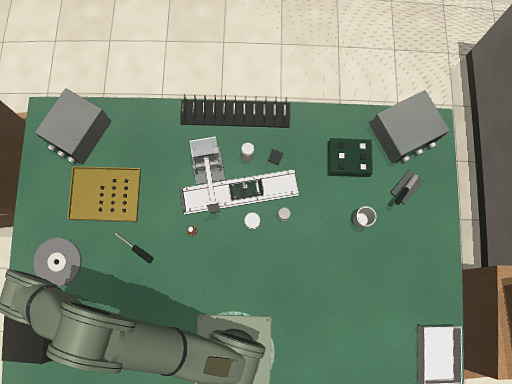

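```bash
cat > h.py <<'E'
import numpy as np, cv2
from scipy.spatial.transform import Rotation as R
def rot(q): return R.from_quat([q[1],q[2],q[3],q[0]]).as_matrix()
def K(p):
    f=192/np.tan(np.radians(p["fov_y"]/2)); return np.array([[f,0,p["cx"]],[0,f,p["cy"]],[0,0,1]])
def proj(p,X):
    X=np.atleast_2d(X).astype(float)
    c=(X-p["origin"])@rot(p["orientation"])
    c=c*[1,-1,-1]
    return cv2.projectPoints(c.reshape(-1,1,3),np.zeros(3),np.zeros(3),K(p),np.array(p["dist_coeffs"]))[0].reshape(-1,2)
def ray(p,uv):
    u=cv2.undistortPoints(np.array(uv,float).reshape(-1,1,2),K(p),np.array(p["dist_coeffs"])).reshape(-1,2)
    d=np.c_[u[:,0],-u[:,1],-np.ones(len(u))]
    return d@rot(p["orientation"]).T
def atz(p,uv,z):
    d=ray(p,uv); o=p["origin"]; return o+d*((z-o[2])/d[:,2:3])
E
python3 - <<'E'
from plant import env
import cv2
from h import *
import pickle
ps={n:env.get_image(n) for n in("scene","top")}
pickle.dump(ps,open("p0.pkl","wb"))
for n,p in ps.items():
  for q in ["lane","gate","gate_handle","rest_post","carrier","flux_bottle","parts_jar","solder_reel","spray_can","heatsink","screwdriver","brush_cup"]:
    r=env.boxes_of(p,q)
    print(n,q,[(round(d["confidence"],2),np.round(d["rect"],1).tolist()) for d in r[:2]])
c=ps["top"]["color"][120:250,165:320]; cv2.imwrite("pics/topz.png",cv2.resize(c,None,fx=5,fy=4.6,interpolation=2)[:,:,::-1])
c=ps["scene"]["color"][155:295,190:360]; cv2.imwrite("pics/scz.png",cv2.resize(c,None,fx=4.2,fy=4.2,interpolation=2)[:,:,::-1])
E
```

```text
scene lane [(0.68, [196.3, 160.6, 345.9, 290.1])]
scene gate []
scene gate_handle [(0.96, [302.3, 164.3, 318.2, 233.7])]
scene rest_post [(0.7, [198.8, 162.6, 346.7, 290.4])]
scene carrier [(0.96, [241.8, 214.2, 285.7, 240.5])]
scene flux_bottle [(0.54, [330.2, 196.2, 340.2, 218.1]), (0.18, [381.5, 194.1, 427.9, 221.2])]
scene parts_jar [(0.75, [225.6, 191.7, 239.1, 213.7]), (0.65, [200.6, 164.0, 348.1, 289.0])]
scene solder_reel [(0.68, [258.3, 194.9, 271.5, 219.2]), (0.37, [224.6, 192.8, 240.0, 213.8])]
scene spray_can [(0.89, [240.9, 239.4, 261.8, 276.6])]
scene heatsink [(0.74, [204.9, 246.2, 228.7, 270.3])]
scene screwdriver [(0.57, [382.6, 195.0, 405.9, 210.0])]
scene brush_cup [(0.88, [135.0, 165.7, 161.9, 198.1])]
top lane [(0.59, [180.5, 136.3, 298.1, 211.0])]
top gate [(0.67, [197.6, 153.9, 217.4, 212.3]), (0.31, [183.9, 138.9, 300.0, 213.8])]
top gate_handle [(0.75, [196.7, 153.6, 218.4, 213.5])]
top rest_post [(0.9, [175.8, 137.7, 297.0, 213.9])]
top carrier [(0.68, [229.6, 180.0, 262.0, 197.6]), (0.57, [194.9, 155.0, 218.6, 211.1])]
top flux_bottle [(0.62, [182.9, 222.2, 197.2, 233.4])]
top parts_jar [(0.49, [198.3, 154.1, 216.8, 211.9])]
top solder_reel [(0.45, [245.6, 213.9, 259.7, 230.0])]
top spray_can [(0.59, [243.4, 145.5, 253.6, 163.6])]
top heatsink [(0.64, [267.9, 151.0, 284.2, 165.6])]
top screwdriver [(0.64, [246.5, 213.9, 261.2, 228.5]), (0.51, [127.6, 244.2, 151.3, 259.8])]
top brush_cup [(0.66, [351.5, 205.9, 379.7, 226.6])]
```

View pics/topz.png

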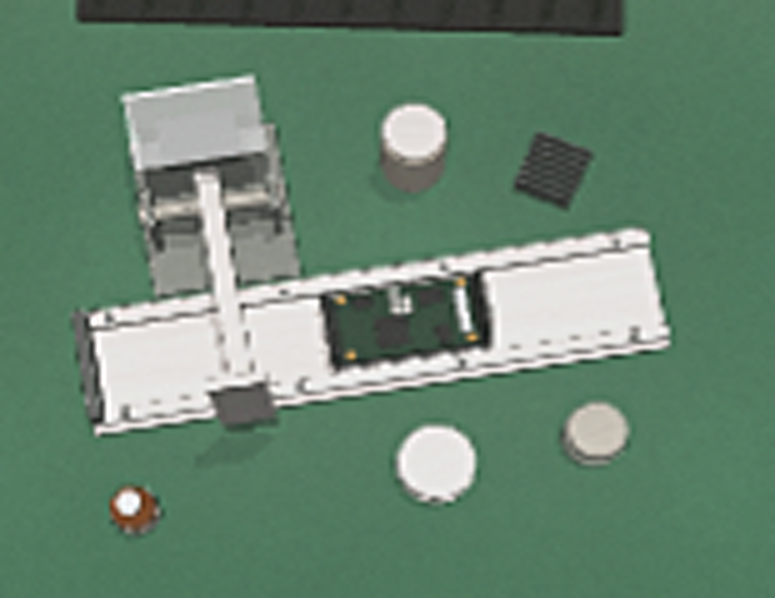

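View pics/scz.png

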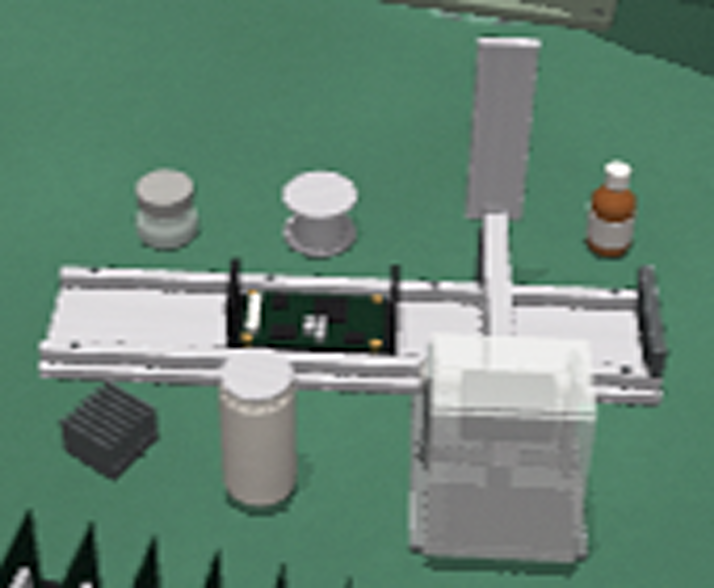

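```bash
cat > fit.py <<'E'
import pickle
from h import *
from scipy.optimize import least_squares
ps=pickle.load(open("p0.pkl","rb"))
T=lambda u,v:(165+u/5,120+v/4.6)
S=lambda u,v:(190+u/4.2,155+v/4.2)
obs=[("top",(50,-215,22),T(648,232)),("top",(-50,-215,22),T(668,343)),("top",(-50,215,22),T(97,433)),
("scene",(50,215,22),S(660,386)),("scene",(50,-215,22),S(40,350)),("scene",(-50,-215,22),S(62,268)),
("scene",(-65,100,220),S(509,42)),("scene",(0,210,45),S(650,270+5)),]
obs=obs[:-1]
def W(p,X):
    X=np.array(X)/1000; c,s=np.cos(p[2]),np.sin(p[2])
    return np.array([p[0]+c*X[...,0]-s*X[...,1],p[1]+s*X[...,0]+c*X[...,1],X[...,2]]).T
def res(p): return np.concatenate([proj(ps[n],W(p,X))[0]-np.array(o) for n,X,o in obs])
if __name__=="__main__":
    r=least_squares(res,[0.5,0,0]); print(r.x); print(r.fun.reshape(-1,2).round(1))
    for n,w in(("top",(165,120,320,250)),("scene",(190,155,360,295))):
        k=4; im=ps[n]["color"][w[1]:w[3],w[0]:w[2]]
        im=cv2.resize(im,None,fx=k,fy=k,interpolation=2)[:,:,::-1].copy()
        def pl(pts,col):
            q=(proj(ps[n],W(r.x,np.array(pts)))-[w[0],w[1]]+.5)*k
            cv2.polylines(im,[q.astype(int).reshape(-1,1,2)],False,col,1)
        for z in(0,22): pl([(-50,-215,z),(50,-215,z),(50,215,z),(-50,215,z),(-50,-215,z)],(0,0,255))
        pl([(-69,80,220),(-61,80,220),(-61,120,220),(-69,120,220),(-69,80,220)],(255,0,0))
        pl([(-69,80,75),(-69,80,220)],(255,0,0))
        pl([(55,45,0),(187,45,0),(187,155,0),(55,155,0),(55,45,0)],(0,255,255))
        pl([(187,45,132),(187,155,132)],(0,255,255))
        cv2.imwrite(f"pics/fit_{n}.png",im)
    # carrier: 
    np.save("lane.npy",r.x)
    c,s=np.cos(r.x[2]),np.sin(r.x[2])
    def toL(P): d=P[:,:2]-r.x[:2]; return np.c_[c*d[:,0]+s*d[:,1],-s*d[:,0]+c*d[:,1]]*1000
    # plate tops z=55
    print("carrier rear/front top corners, lane mm")
    print(toL(atz(ps["top"],[T(485,270),T(490,345),T(322,297),T(333,368)],0.055)).round(1))
    print(toL(atz(ps["scene"],[S(236,262),S(395,266)],0.055)).round(1))
    print("bottle top",toL(atz(ps["top"],[T(128,500)],0.075)), "jar",toL(atz(ps["top"],[T(597,432)],0.045)),"reel",toL(atz(ps["top"],[T(437,462)],0.04)),"can",toL(atz(ps["top"],[T(414,132)],0.1)))
E
python3 fit.py
```

```text
[ 0.58278584 -0.00535407  0.18886635]
[[-0.8 -1.6]
 [ 0.1  0.2]
 [-1.4 -0.9]
 [ 0.5 -0.8]
 [-1.3  0.6]
 [-0.1 -2.6]
 [-0.4 -0.9]]
carrier rear/front top corners, lane mm
[[ 24.  -88.8]
 [-36.2 -82.3]
 [ 21.3  31.4]
 [-36.2  32.4]]
[[-16.  -80.5]
 [-19.2  31.9]]
bottle top [[-118.51693967  191.16266365]] jar [[-115.23481564 -147.61980716]] reel [[-119.32445601  -29.95974079]] can [[130.89772525 -53.59012392]]
```

```bash
ls pics
```

```text
fit_scene.png
fit_top.png
scene0.png
scz.png
top0.png
topz.png
```

View pics/fit_top.png

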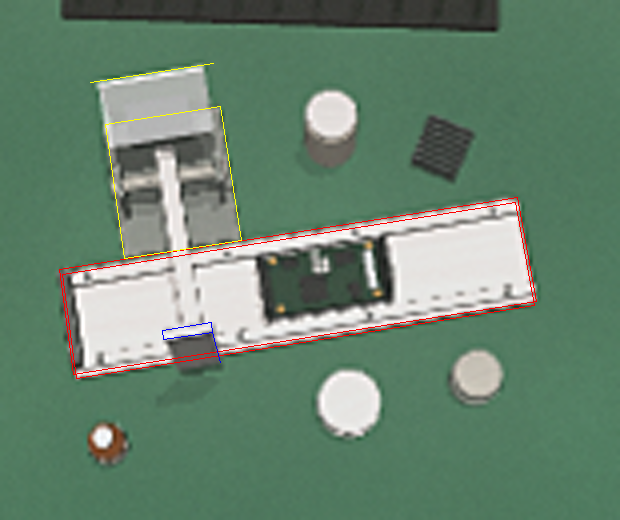

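View pics/fit_scene.png

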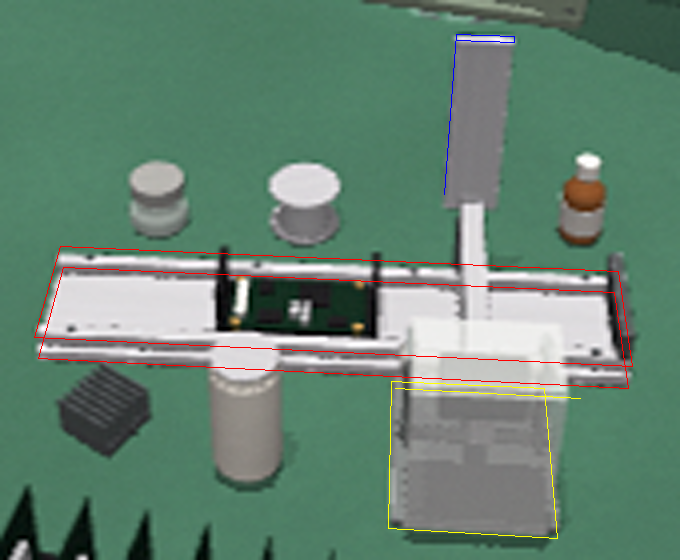

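Run:
```python
import pickle,cv2,numpy as np
ps=pickle.load(open("p0.pkl","rb"))
def crop(n,x0,y0,w,h,k,name):
    im=cv2.resize(ps[n]["color"][y0:y0+h,x0:x0+w],None,fx=k,fy=k,interpolation=cv2.INTER_CUBIC)[:,:,::-1].copy()
    for x in range(x0,x0+w,10):
        cv2.line(im,(int((x-x0+.5)*k),0),(int((x-x0+.5)*k),6),(0,0,255),1); cv2.putText(im,str(x),(int((x-x0+.5)*k)-10,18),0,.4,(0,0,255),1)
    for y in range(y0,y0+h,10):
        cv2.line(im,(0,int((y-y0+.5)*k)),(6,int((y-y0+.5)*k)),(0,0,255),1); cv2.putText(im,str(y),(8,int((y-y0+.5)*k)+4),0,.4,(0,0,255),1)
    cv2.imwrite("pics/"+name,im)
crop("top",175,130,70,90,6,"t1.png"); crop("top",225,160,80,60,9,"t2.png")
crop("scene",192,205,85,45,9,"s1.png"); crop("scene",275,160,80,75,7.8,"s2.png"); crop("scene",275,210,80,80,7.4,"s3.png")
```

```text
(no output)
```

View pics/t1.png

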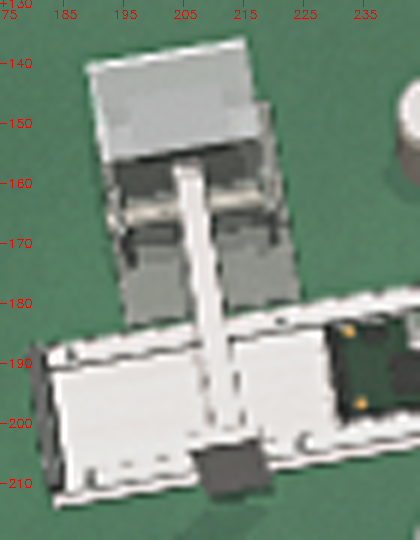

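View pics/t2.png

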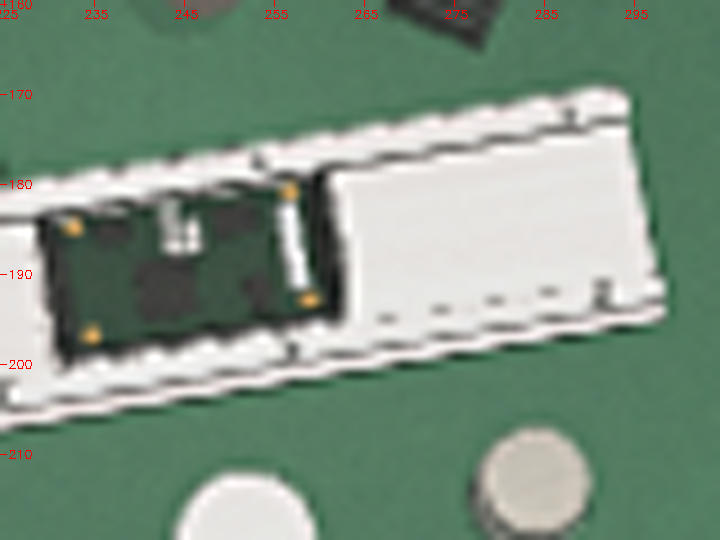

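View pics/s1.png

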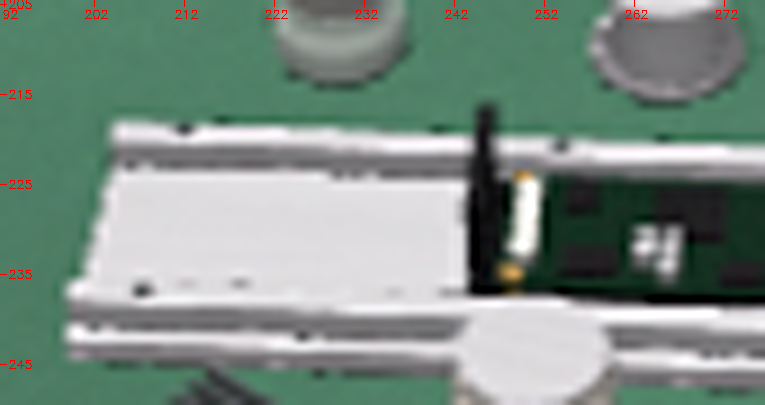

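View pics/s2.png

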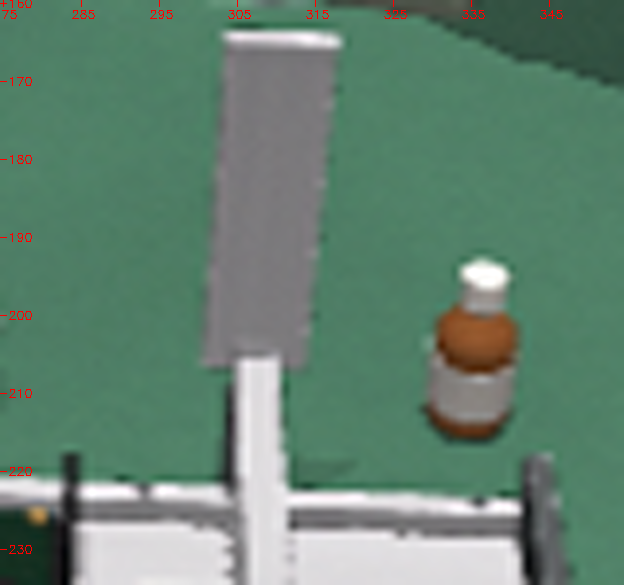

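View pics/s3.png

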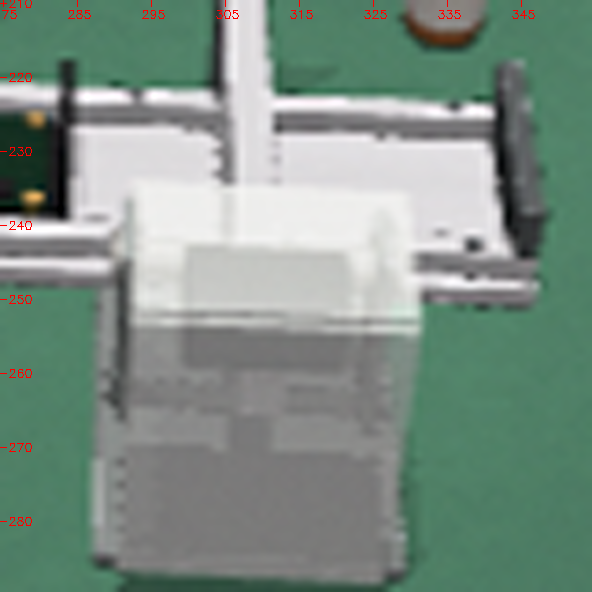

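```bash
cat > fit2.py <<'E'
import pickle
from h import *
from scipy.optimize import least_squares
ps=pickle.load(open("p0.pkl","rb"))
obs=[("top",(-50,-215,10),(298,194.7)),("top",(50,-215,10),(294.5,170)),("top",(-50,215,10),(184,213.2)),
("top",(187,155,132),(189.5,140.3)),("top",(187,45,132),(215.3,136.2)),("top",(55,45,8),(224.5,180)),("top",(-69,120,220),(206.6,204)),("top",(-69,80,220),(218,202.5)),
("scene",(50,-215,10),(199,242.8)),("scene",(50,215,10),(346.5,250.3)),("scene",(187,45,132),(292.3,253.5)),("scene",(187,155,132),(331.5,254)),
("scene",(187,45,0),(287.5,286.5)),("scene",(187,155,0),(329,288)),("scene",(-61,80,220),(303,165.5)),("scene",(-61,120,220),(318,166.2))]
def W(p,X):
    X=np.array(X)/1000; c,s=np.cos(p[2]),np.sin(p[2])
    return np.array([p[0]+c*X[...,0]-s*X[...,1],p[1]+s*X[...,0]+c*X[...,1],X[...,2]]).T
def adj(p,d):
    q=dict(p); q["origin"]=p["origin"]+d[:3]
    o=(R.from_rotvec(d[3:])*R.from_matrix(rot(p["orientation"]))).as_quat(); q["orientation"]=[o[3],o[0],o[1],o[2]]; return q
def cams(x): return {"top":adj(ps["top"],x[3:9]),"scene":adj(ps["scene"],x[9:15])}
sig=np.array([.002]*3+[.002]*3)
def res(x):
    c=cams(x)
    return np.concatenate([proj(c[n],W(x,X))[0]-np.array(o) for n,X,o in obs]+[x[3:9]/sig,x[9:15]/sig])
if __name__=="__main__":
    r=least_squares(res,[0.58,0,0.18]+[0]*12,x_scale=[.01]*3+[.002]*12); print(r.x.round(4)); 
    for o,e in zip(obs,r.fun[:2*len(obs)].reshape(-1,2)): print(o[0],o[1],e.round(1))
    np.save("lane.npy",r.x)
    C=cams(r.x)
    c,s=np.cos(r.x[2]),np.sin(r.x[2])
    def toL(P): d=P[:,:2]-r.x[:2]; return np.c_[c*d[:,0]+s*d[:,1],-s*d[:,0]+c*d[:,1]]*1000
    print("carrier", toL(atz(C["top"],[(261,179.5),(262.5,195),(229.3,184),(231.5,199.5)],0.055)).round(1))
    print(toL(atz(C["scene"],[(245.5,216.3),(283.5,218.3)],0.055)).round(1))
    T=lambda u,v:(165+u/5-.4,120+v/4.6-.4)
    for n,t,z in(("bottle",(128,500),75),("jar",(597,432),45),("reel",(437,462),40),("can",(414,132),100)):
        print(n,toL(atz(C["top"],[T(*t)],z/1000)).round())
E
python3 fit2.py
```

```text
[ 5.822e-01 -5.900e-03  1.952e-01 -3.000e-04  2.000e-04  3.000e-04
  2.000e-04  2.000e-04  3.000e-04  3.000e-04 -2.000e-04  1.700e-03
 -3.000e-04  1.000e-03 -0.000e+00]
top (-50, -215, 10) [0.7 0.4]
top (50, -215, 10) [-0.8 -0.7]
top (-50, 215, 10) [-0.2  0.9]
top (187, 155, 132) [-2.4  0.1]
top (187, 45, 132) [ 2.6 -0.7]
top (55, 45, 8) [ 0.5 -0.7]
top (-69, 120, 220) [-0.6  0.7]
top (-69, 80, 220) [0.1 0.2]
scene (50, -215, 10) [-0.3 -0.1]
scene (50, 215, 10) [ 0.5 -1. ]
scene (187, 45, 132) [-3.4 -1.3]
scene (187, 155, 132) [3.3 0.3]
scene (187, 45, 0) [-0.6  0.7]
scene (187, 155, 0) [0.2 1.3]
scene (-61, 80, 220) [ 0.4 -0.3]
scene (-61, 120, 220) [-0.2 -0.5]
carrier [[ 21.3 -83.7]
 [-36.1 -79.1]
 [ 23.8  32.5]
 [-33.9  33.8]]
[[-23.9 -83. ]
 [-21.7  30.6]]
bottle [[-115.  194.]]
jar [[-114. -145.]]
reel [[-118.  -27.]]
can [[133. -52.]]
```

```bash
cat >> h.py <<'E'
L=None
def lane(): 
    return np.load("lane.npy")[:3]
def l2w(X):
    p=lane();X=np.array(X,float)/1000;c,s=np.cos(p[2]),np.sin(p[2])
    return np.array([p[0]+c*X[0]-s*X[1],p[1]+s*X[0]+c*X[1],X[2]])
def w2l(P):
    p=lane();d=np.array(P[:2])-p[:2];c,s=np.cos(p[2]),np.sin(p[2])
    return np.array([c*d[0]+s*d[1],-s*d[0]+c*d[1],P[2]])*1000
def status(s,targets=()):
    Rm=rot(s["ee_rot"]); print("t",round(s["t"],2),"lane pos",w2l(s["eef_pos"]).round(1),"F",np.round(s["contact_force"],1),"open",round(s["opening"],4))
    p=lane();ang=[(np.degrees(np.arctan2(Rm[1,i],Rm[0,i])-p[2])) for i in(1,2)]
    print("tool y,z angle in lane deg",np.round(ang,1),"tool x",Rm[:,0].round(3))
    for X in targets: print(X,"-> tool cm",((l2w(X)-s["eef_pos"])@Rm*100).round(2))
E
python3 - <<'E'
from plant import env
from h import *
status(env.observe(),[(-140,100,185),(-140,150,230),(-100,100,185)])
E
```

```text
t 1.4 lane pos [-285.3  618.3  199.8] F [ 0.2  0.1 -0.1] open 0.0852
tool y,z angle in lane deg [ 60.3 -29.7] tool x [-0. -0. -1.]
(-140, 100, 185) -> tool cm [  1.48 -37.83  38.29]
(-140, 150, 230) -> tool cm [ -3.02 -33.49  35.81]
(-100, 100, 185) -> tool cm [  1.48 -35.85  41.76]
```

Call:
play_rows(commands=[-1,-4,4.2,-6,0,-2,-8,8.5,-12,0,-3,-12,12.8,-18,0,-3,-16,17,-24,0,-3,-20,21.3,-29.7,0,-3,-24,25.6,-29.7,0,-3,-28,30,-29.7,0,-3,-31,33.2,-29.7,0,-3,-33.5,35.8,-29.7,0,-3,-33.5,35.8,-29.7,0], force=60)

```text
t: 2.65
eef_pos: [0.4164, 0.1119, 0.2298]
ee_rot: [0.704, -0.068, 0.704, 0.067]
contact_force: [-0.2, 0.4, -0.3]
opening: -0.0001
```

Run:
```python
from plant import env
from h import *
status(env.observe(),[(-120,100,185),(-85,100,185),(-70,100,185)])
p=env.get_image("scene"); cv2.imwrite("pics/s5.png",cv2.resize(p["color"][100:300,180:380],None,fx=3,fy=3)[:,:,::-1])
```

```text
t 2.65 lane pos [-139.7  147.8  229.8] F [-0.2  0.4 -0.3] open -0.0001
tool y,z angle in lane deg [89.8 -0.2] tool x [ 0.    -0.001 -1.   ]
(-120, 100, 185) -> tool cm [ 4.48 -4.77  1.99]
(-85, 100, 185) -> tool cm [ 4.48 -4.75  5.49]
(-70, 100, 185) -> tool cm [ 4.48 -4.75  6.99]
```

View pics/s5.png

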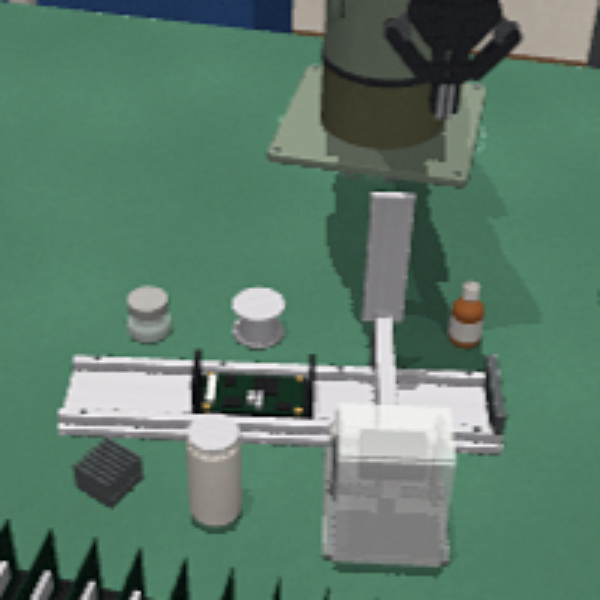

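Call:
play_rows(commands=[2,-2.4,1,0,0,4,-4.8,2,0,0,4,-4.8,3,0,0,4,-4.8,4,0,0,4,-4.8,5,0,0,4,-4.8,5,0,0])

```text
t: 3.45
eef_pos: [0.4744, 0.0774, 0.19]
ee_rot: [0.704, -0.069, 0.704, 0.069]
contact_force: [-0.3, 0.3, -0.4]
opening: 0.0001
```

Run:
```python
from plant import env
from h import *
status(env.observe())
# path of TCP following the handle point, finger half width 11
for a in np.arange(0,1.3,.1):
    ph=np.arctan2(105,174)+a
    x=105-203*np.cos(ph); z=75+203*np.sin(ph)
    print(round(a,1),round(x,0),round(z,0),"tcp x",round(x-11,0))
p=env.get_image("scene"); cv2.imwrite("pics/s6.png",cv2.resize(p["color"][100:300,180:380],None,fx=3,fy=3)[:,:,::-1])
```

```text
t 3.45 lane pos [-89.5 102.6 190. ] F [-0.3  0.3 -0.4] open 0.0001
tool y,z angle in lane deg [90.1  0.1] tool x [ 0.001  0.    -1.   ]
0.0 -69.0 180.0 tcp x -80.0
0.1 -57.0 197.0 tcp x -68.0
0.2 -45.0 212.0 tcp x -56.0
0.3 -30.0 227.0 tcp x -41.0
0.4 -14.0 239.0 tcp x -25.0
0.5 3.0 250.0 tcp x -8.0
0.6 21.0 260.0 tcp x 10.0
0.7 40.0 267.0 tcp x 29.0
0.8 59.0 273.0 tcp x 48.0
0.9 79.0 276.0 tcp x 68.0
1.0 99.0 278.0 tcp x 88.0
1.1 120.0 277.0 tcp x 109.0
1.2 140.0 275.0 tcp x 129.0
```

View pics/s6.png

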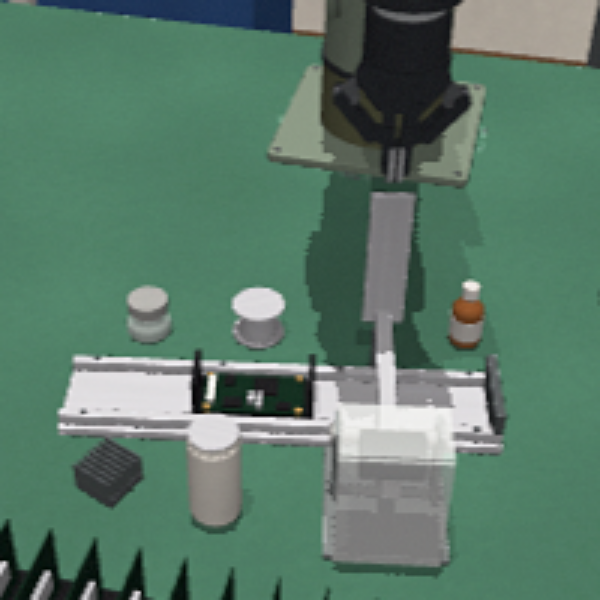

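Call:
play_rows(commands=[0,-0.2,1,0,0,-0.6,-0.2,1.6,0,0,-1.3,-0.2,2.2,0,0,-2,-0.2,2.8,0,0,-2.7,-0.2,3.4,0,0,-3.4,-0.2,4.1,0,0,-4.1,-0.2,4.9,0,0,-4.7,-0.2,5.7,0,0,-5.3,-0.2,6.5,0,0,-5.3,-0.2,6.5,0,0])

```text
t: 4.75
eef_pos: [0.5386, 0.0875, 0.2431]
ee_rot: [0.704, -0.069, 0.704, 0.069]
contact_force: [-0.3, 1.4, -0.3]
opening: 0.0001
```

Run:
```python
from plant import env
from h import *
status(env.observe())
p=env.get_image("scene"); cv2.imwrite("pics/s7.png",cv2.resize(p["color"][100:300,180:380],None,fx=3,fy=3)[:,:,::-1])
```

```text
t 4.75 lane pos [-24.7 100.1 243.1] F [-0.3  1.4 -0.3] open 0.0001
tool y,z angle in lane deg [90.  0.] tool x [ 0.  0. -1.]
```

View pics/s7.png

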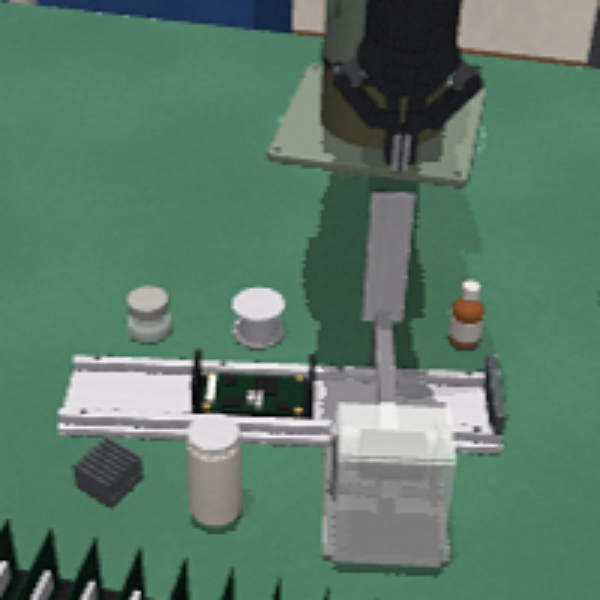

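Run:
```python
from plant import env
from h import *
p=env.get_image("scene"); q=env.get_image("top"); s=env.observe(); status(s)
for c in(p,q): 
    print(proj(c,[s["eef_pos"],l2w((-65,100,220)),l2w((-24.7,100,243))]).round(1))
im=cv2.resize(p["color"][100:220,240:380],None,fx=5,fy=5)[:,:,::-1].copy()
u=(proj(p,s["eef_pos"])[0]-[240,100]+.5)*5; cv2.circle(im,tuple(u.astype(int)),4,(0,0,255),1)
cv2.imwrite("pics/s8.png",im)
im=cv2.resize(q["color"][120:240,165:285],None,fx=5,fy=5)[:,:,::-1].copy()
u=(proj(q,s["eef_pos"])[0]-[165,120]+.5)*5; cv2.circle(im,tuple(u.astype(int)),4,(0,0,255),1)
cv2.imwrite("pics/t8.png",im)
```

```text
t 4.9 lane pos [-25.4 100.  242.6] F [-1.4 -0.3 -0.1] open 0.0002
tool y,z angle in lane deg [90.  0.] tool x [-0. -0. -1.]
[[311.7 164.9]
 [310.5 163.8]
 [311.7 165. ]]
[[209.4 189.5]
 [211.7 202.7]
 [209.3 189.3]]
```

View pics/s8.png

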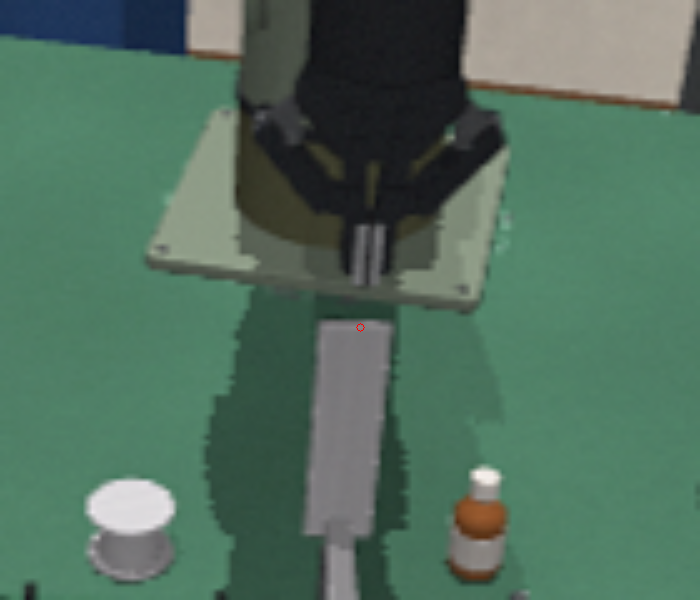

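View pics/t8.png

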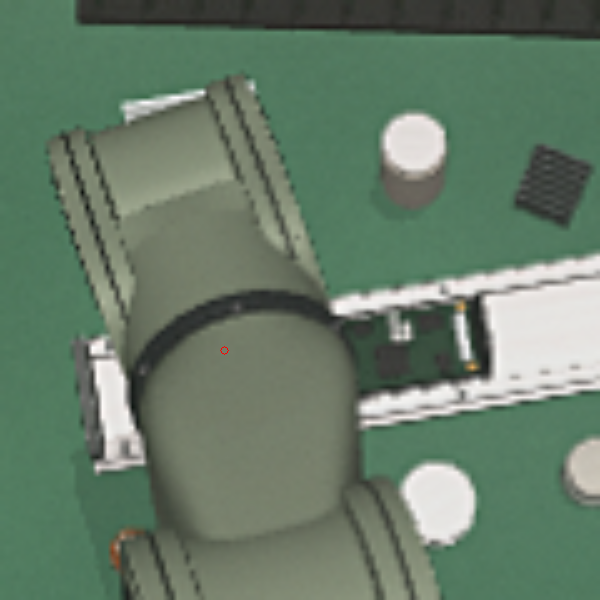

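Run:
```python
from plant import env
from h import *
p=env.get_image("scene"); s=env.observe()
print(proj(p,[[0.4164,0.1119,0.2298],[0.4744,0.0774,0.19],[0.5386,0.0875,0.2431]]).round(1))
print(s["joint_positions"],s["eef_pos"])
# base plate corners in scene for calibration
print(proj(p,[[0,0,0],[0.1,0.1,0.01]]))
print(env.observe()["t"])
im=cv2.resize(p["color"][0:220,230:410],None,fx=4,fy=4)[:600,:,::-1];cv2.imwrite("pics/s9.png",im[:600])
for qn in("gate_handle",): print([ (d["confidence"],d["rect"]) for d in env.boxes_of(p,qn)])
```

```text
[[326.3 147.3]
 [310.4 167.8]
 [311.8 165. ]]
[-0.09297748  0.61803864 -0.23817173  1.52118266  0.16098725  1.02214298
  1.3935208 ] [0.53786541 0.08726293 0.24265704]
[[306.61042693 140.91489373]
 [327.9199395  154.49495557]]
4.95
[(0.68, [303.4, 162.0, 316.4, 235.5])]
```

View pics/s9.png

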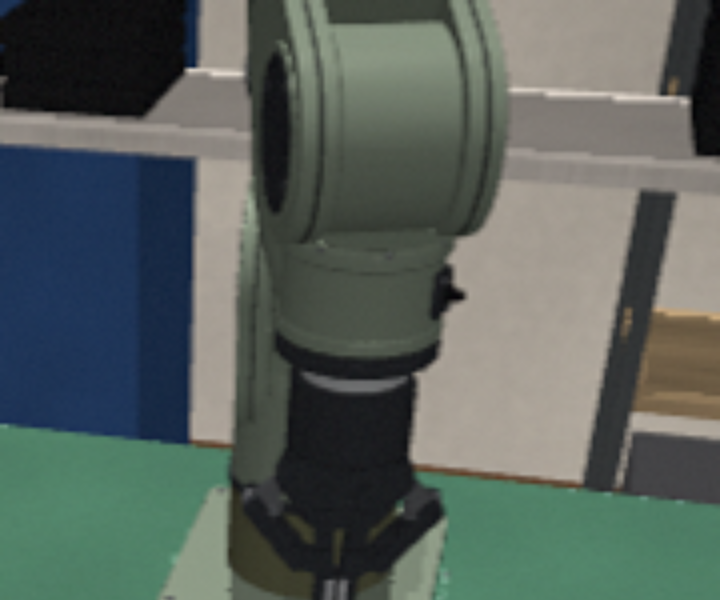

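Run:
```python
from h import *
import pickle
ps=pickle.load(open("p0.pkl","rb"))
for n,(x0,y0,w,h,k) in {"top":(185,300,100,84,7),"scene":(250,110,110,70,7)}.items():
    p=ps[n]; im=cv2.resize(p["color"][y0:y0+h,x0:x0+w],None,fx=k,fy=k,interpolation=2)[:,:,::-1].copy()
    def pl(pts,c):
        u=((proj(p,pts)-[x0,y0]+.5)*k).astype(int); cv2.polylines(im,[u.reshape(-1,1,2)],False,c,1)
    for z,c in((0,(0,0,255)),(0.01,(255,0,0))): pl([(-.13,-.13,z),(.13,-.13,z),(.13,.13,z),(-.13,.13,z),(-.13,-.13,z)],c)
    t=np.linspace(0,6.3,40)
    pl(np.c_[.09*np.cos(t),.09*np.sin(t),0*t+.01],(0,255,255))
    pl([(0,0,0),(0,0,.1)],(0,255,255))
    cv2.imwrite(f"pics/base_{n}.png",im)
p=ps["scene"]; tcp=[0.18231382,0.54501829,0.19932853]
print(proj(p,[tcp]),proj(ps["top"],[tcp]))
im=cv2.resize(p["color"][60:160,430:512],None,fx=6,fy=6)[:,:,::-1].copy()
for d in(0,0.013,0.03):
    u=(proj(p,[tcp[0],tcp[1],tcp[2]+d])[0]-[430,60]+.5)*6; cv2.circle(im,tuple(u.astype(int)),4,(0,0,255),1)
cv2.imwrite("pics/start.png",im)
```

```text
[[470.40256808 136.12145064]] [[ 65.99377092 295.52512326]]
```

View pics/base_top.png

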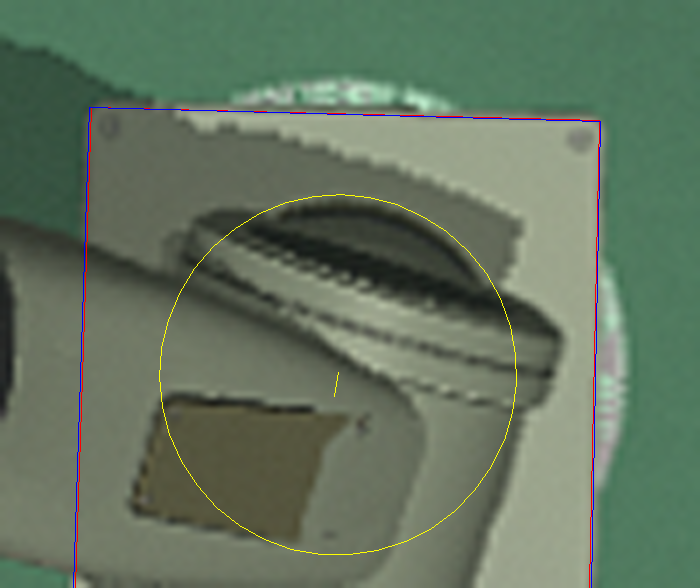

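View pics/base_scene.png

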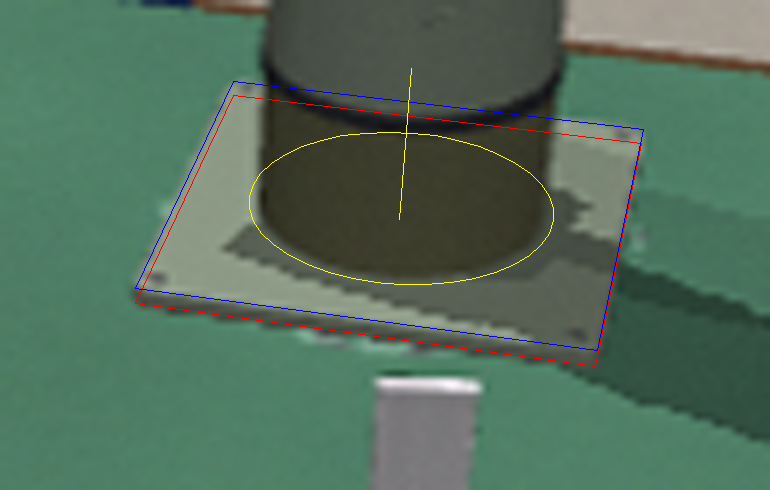

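View pics/start.png

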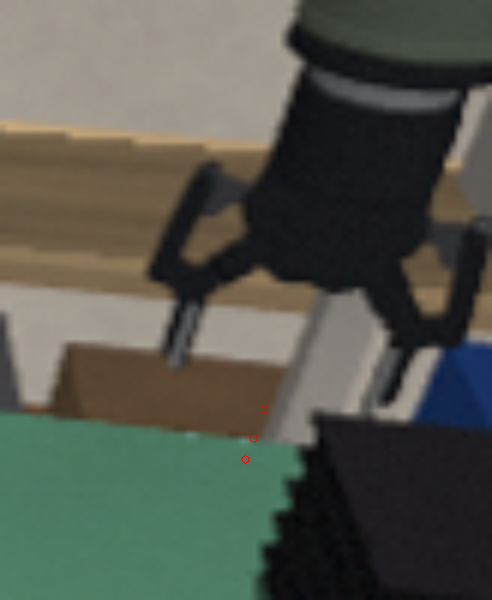

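Run:
```python
from h import *
import pickle
p=pickle.load(open("p0.pkl","rb"))["scene"]
for e,v in(([0.4164,0.1119,0.2298],(328.3,138.5)),([0.4744,0.0774,0.19],(312.3,159.3)),([0.5386,0.0875,0.2431],(313.8,157))):
    for dz in(0,.02,.025,.03,.035): print(dz,proj(p,np.array(e)+[0,0,dz]).round(1),v)
    print("dx", proj(p,np.array(e)+[-.04,0,0]).round(1))
```

```text
0 [[326.3 147.3]] (328.3, 138.5)
0.02 [[326.9 141.3]] (328.3, 138.5)
0.025 [[327.1 139.8]] (328.3, 138.5)
0.03 [[327.3 138.3]] (328.3, 138.5)
0.035 [[327.5 136.8]] (328.3, 138.5)
dx [[327.9 140.6]]
0 [[310.4 167.8]] (312.3, 159.3)
0.02 [[310.9 162. ]] (312.3, 159.3)
0.025 [[311.  160.5]] (312.3, 159.3)
0.03 [[311.1 159. ]] (312.3, 159.3)
0.035 [[311.3 157.5]] (312.3, 159.3)
dx [[312.5 160.4]]
0 [[311.8 165. ]] (313.8, 157)
0.02 [[312.3 158.6]] (313.8, 157)
0.025 [[312.5 157. ]] (313.8, 157)
0.03 [[312.6 155.4]] (313.8, 157)
0.035 [[312.8 153.8]] (313.8, 157)
dx [[314.  157.1]]
```

Call:
play_rows(commands=[0,0,-3,0,0,0,0,-6,0,0,0,0,-9,0,0,0,0,-10,0,0,3,0,-10,0,0,6,0,-10,0,0,8.8,0,-10,0,0,8.8,0,-9,0,0,8.8,0,-8,0,0,8.8,0,-8,0,0])

```text
t: 6.25
eef_pos: [0.4608, 0.072, 0.1556]
ee_rot: [0.704, -0.069, 0.703, 0.069]
contact_force: [-0.3, 0.2, 0.9]
opening: -0.0002
```

Run:
```python
from plant import env
from h import *
status(env.observe())
p=env.get_image("scene"); cv2.imwrite("pics/s10.png",cv2.resize(p["color"][100:220,240:380],None,fx=5,fy=5)[:,:,::-1])
print(proj(p,[env.observe()["eef_pos"]]))
```

```text
t 6.25 lane pos [-103.9  100.   155.6] F [-0.3  0.2  0.9] open -0.0002
tool y,z angle in lane deg [90.  0.] tool x [ 0.002  0.    -1.   ]
[[308.3894501  174.56516904]]
```

View pics/s10.png

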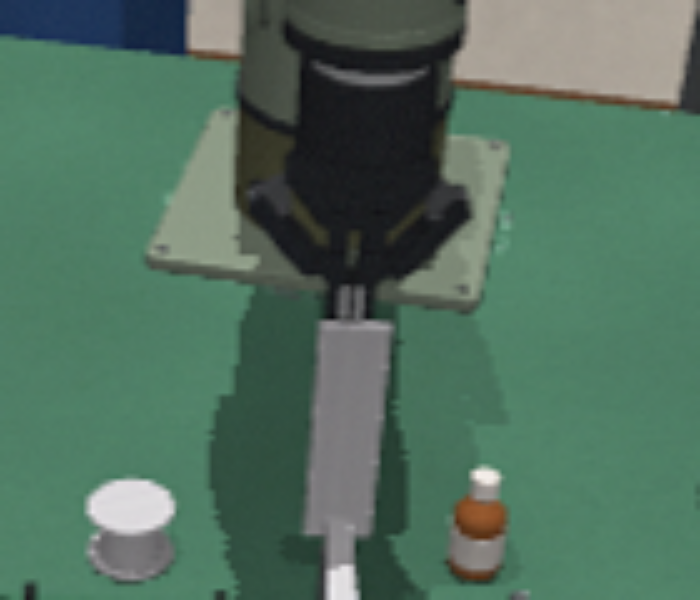

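Call:
play_rows(commands=[0,0,0.5,0,0,0,0,1,0,0,0,0,1.5,0,0,0,0,2,0,0,0,0,2.5,0,0,0,0,3,0,0,0,0,3.3,0,0,0,0,3.3,0,0])

```text
t: 7.3
eef_pos: [0.487, 0.0768, 0.1544]
ee_rot: [0.7, -0.07, 0.708, 0.068]
contact_force: [-36.1, -5.6, 24.7]
opening: -0.0002
```

Run:
```python
from plant import env
from h import *
status(env.observe())
p=env.get_image("scene"); cv2.imwrite("pics/s11.png",cv2.resize(p["color"][100:220,240:380],None,fx=5,fy=5)[:,:,::-1])
print(proj(p,[env.observe()["eef_pos"]]))
```

```text
t 7.3 lane pos [-77.4  99.6 154.4] F [-36.1  -5.6  24.7] open -0.0002
tool y,z angle in lane deg [90.  0.] tool x [-0.011 -0.004 -1.   ]
[[308.56569823 180.24625517]]
```

View pics/s11.png

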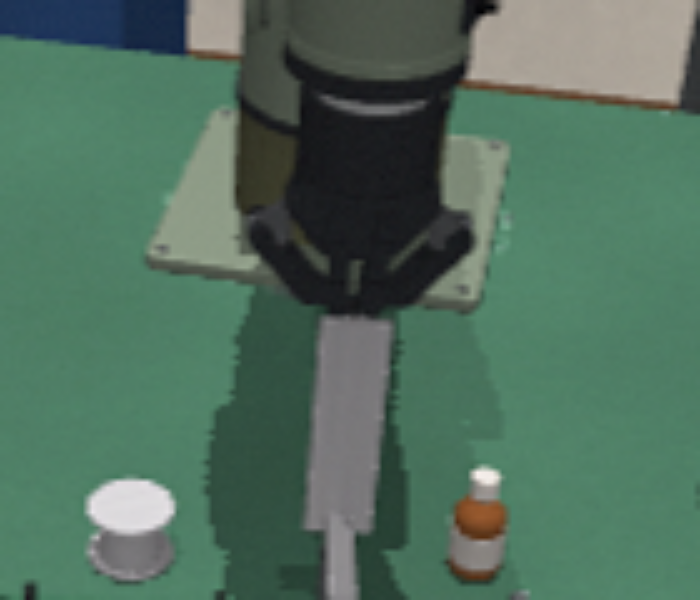

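Call:
play_rows(commands=[-0.2,0,-0.6,0,0,-0.9,0,-0.1,0,0,-1.7,0,0.6,0,0,-2.5,0,1.2,0,0,-3.2,0,1.8,0,0,-4,0,2.5,0,0,-4.7,0,3.3,0,0,-4.7,0,3.3,0,0])

```text
t: 8.35
eef_pos: [0.5251, 0.0848, 0.2022]
ee_rot: [0.704, -0.069, 0.703, 0.069]
contact_force: [-1.1, -0.5, -0.1]
opening: 0.0003
```

Run:
```python
from plant import env
from h import *
status(env.observe())
p=env.get_image("scene"); cv2.imwrite("pics/s12.png",cv2.resize(p["color"][100:300,220:360],None,fx=4,fy=3)[:,:,::-1])
print(proj(p,[env.observe()["eef_pos"]]))
```

```text
t 8.35 lane pos [-38.4 100.  202.2] F [-1.1 -0.5 -0.1] open 0.0003
tool y,z angle in lane deg [90.  0.] tool x [ 0.001  0.    -1.   ]
[[310.39014072 174.54484926]]
```

View pics/s12.png

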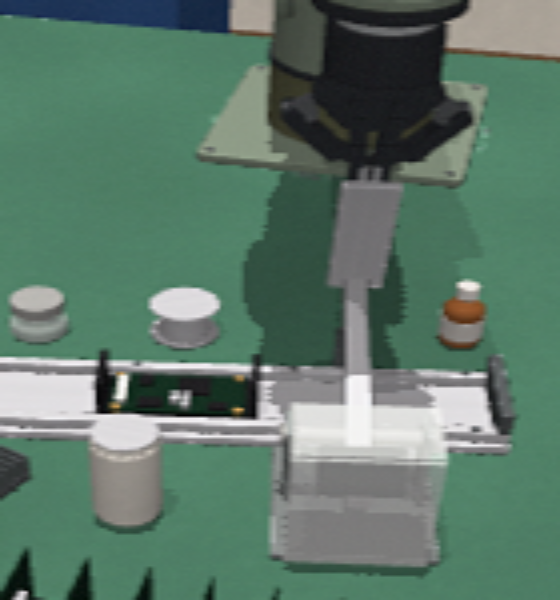

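Call:
play_rows(commands=[-0.6,0,0.8,0,0,-1.2,0,1.6,0,0,-1.8,0,2.4,0,0,-2.3,0,3.3,0,0,-2.8,0,4.2,0,0,-3.3,0,5.1,0,0,-3.7,0,6,0,0,-4,0,7,0,0,-4.3,0,8,0,0,-4.6,0,8.9,0,0])

```text
t: 9.65
eef_pos: [0.6119, 0.1019, 0.2476]
ee_rot: [0.704, -0.069, 0.704, 0.069]
contact_force: [0.1, -0.5, 0.8]
opening: 0.0001
```

Call:
play_rows(commands=[-0.2,0,1,0,0,-0.3,0,2,0,0,-0.4,0,3,0,0,-0.5,0,4,0,0,-0.5,0,5,0,0,-0.5,0,5,0,0])

```text
t: 10.4
eef_pos: [0.6608, 0.1117, 0.2521]
ee_rot: [0.704, -0.069, 0.704, 0.069]
contact_force: [-0.5, 0.8, 0.5]
opening: 0.0003
```

Run:
```python
from plant import env
from h import *
status(env.observe())
p=env.get_image("scene"); cv2.imwrite("pics/s13.png",cv2.resize(p["color"][80:300,220:380],None,fx=4,fy=2.7)[:,:,::-1])
```

```text
t 10.4 lane pos [100.  100.1 252.1] F [-0.5  0.8  0.5] open 0.0003
tool y,z angle in lane deg [90.  0.] tool x [-0.001 -0.    -1.   ]
```

View pics/s13.png

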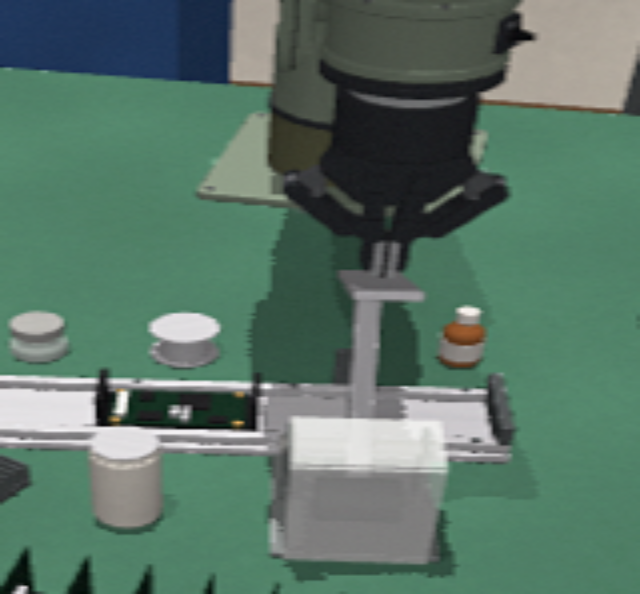

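Call:
play_rows(commands=[-1.5,0,0,0,0,-3,0,0,0,0,-4,0,0,0,0,-4,0,-4,0,0,-4,0,-8,0,0,-4,0,-12,0,0,-4,0,-12,0,0])

```text
t: 11.32
eef_pos: [0.541, 0.0876, 0.2936]
ee_rot: [0.704, -0.069, 0.704, 0.069]
contact_force: [1.1, 0.6, -0.3]
opening: -0.0002
```

Run:
```python
from plant import env
from h import *
status(env.observe())
p=env.get_image("scene"); cv2.imwrite("pics/s14.png",cv2.resize(p["color"][80:300,220:380],None,fx=4,fy=2.7)[:,:,::-1])
```

```text
t 11.32 lane pos [-22.2  99.8 293.6] F [ 1.1  0.6 -0.3] open -0.0002
tool y,z angle in lane deg [90.  0.] tool x [-0.    -0.001 -1.   ]
```

View pics/s14.png

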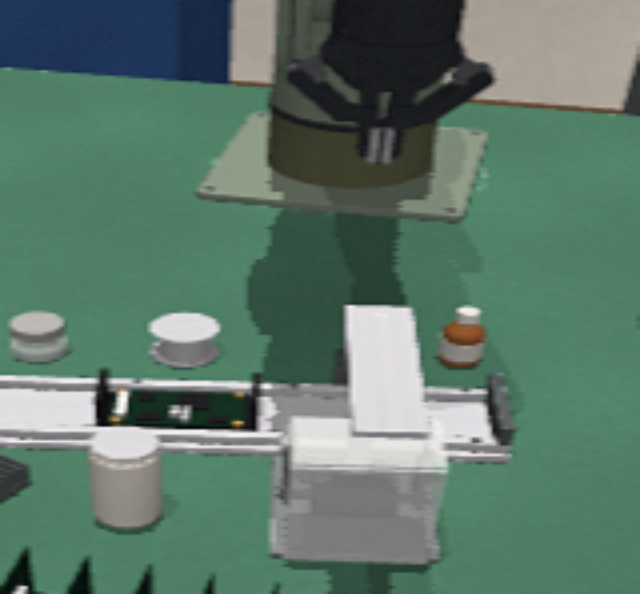

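Call:
play_rows(commands=[0,-4,0.5,0,0,0,-8,1,0,0,1,-12,1.7,0,0,3,-16,1.7,0,0,6,-20,1.7,0,0,9,-24,1.7,0,0,13,-24,1.7,0,0,17,-24,1.7,0,0,20,-24,1.7,0,0,20,-24,1.7,0,0])

```text
t: 12.62
eef_pos: [0.6058, -0.1437, 0.0908]
ee_rot: [0.703, -0.069, 0.705, 0.069]
contact_force: [0.3, 0.1, 1.2]
opening: 0.0002
```

Run:
```python
from plant import env
from h import *
s=env.observe();status(s)
p=env.get_image("scene")
x0,y0,k=190,170,7
im=cv2.resize(p["color"][y0:y0+80,x0:x0+110],None,fx=k,fy=k,interpolation=2)[:,:,::-1].copy()
for dz in(0,.01,.02,.03,.04):
    u=((proj(p,s["eef_pos"]+[0,0,dz])[0]-[x0,y0]+.5)*k).astype(int); cv2.circle(im,tuple(u),2,(0,0,255),-1)
cv2.imwrite("pics/s15.png",im)
```

```text
t 12.62 lane pos [  -3.5 -139.7   90.8] F [0.3 0.1 1.2] open 0.0002
tool y,z angle in lane deg [90.  0.] tool x [-0.003  0.001 -1.   ]
```

View pics/s15.png

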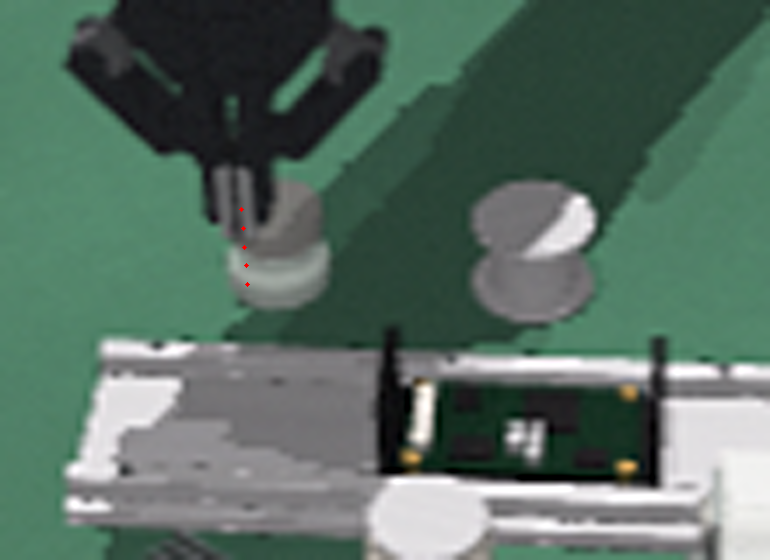

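Call:
play_rows(commands=[1.5,0,0,0,0,3,0,0,0,0,4.5,0,0,0,0,6,0,0,0,0,7,0,0,0,0,7.6,0,0,0,0,7.6,0,0,0,0])

```text
t: 13.55
eef_pos: [0.6063, -0.1438, 0.0166]
ee_rot: [0.704, -0.069, 0.704, 0.069]
contact_force: [-0.0, -0.4, 0.5]
opening: -0.0004
```

Run:
```python
from plant import env
from h import *
s=env.observe();status(s)
p=env.get_image("scene")
x0,y0,k=190,170,7
im=cv2.resize(p["color"][y0:y0+80,x0:x0+110],None,fx=k,fy=k,interpolation=2)[:,:,::-1].copy()
for dz in(0,.01,.02,.03,.04):
    u=((proj(p,s["eef_pos"]+[0,0,dz])[0]-[x0,y0]+.5)*k).astype(int); cv2.circle(im,tuple(u),2,(0,0,255),-1)
cv2.imwrite("pics/s16.png",im)
```

```text
t 13.55 lane pos [  -3.1 -140.    16.6] F [-0.  -0.4  0.5] open -0.0004
tool y,z angle in lane deg [90.  0.] tool x [-0. -0. -1.]
```

View pics/s16.png

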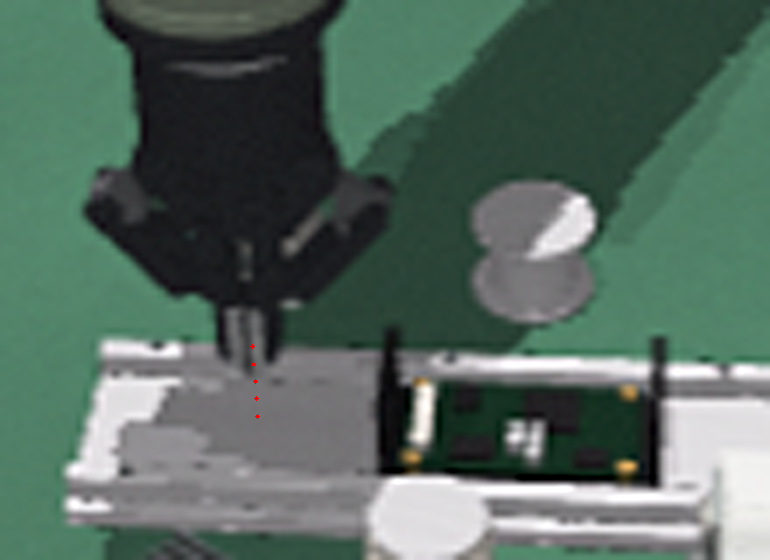

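Call:
play_rows(commands=[0.4,0,0,0,0,0.8,0,0,0,0,1.2,0,0,0,0,1.2,0,0,0,0])

```text
t: 14.1
eef_pos: [0.6062, -0.1438, 0.0045]
ee_rot: [0.704, -0.069, 0.704, 0.069]
contact_force: [0.0, -0.9, 0.4]
opening: 0.0002
```

Call:
play_rows(commands=[0,1,0,0,0,0,2,0,0,0,0,3,0,0,0,0,3.7,0,0,0,0,4.2,0,0,0,0,4.8,0,0,0,0,5.5,0,0,0,0,6.2,0,0,0,0,7,0,0,0,0,7.8,0,0,0])

```text
t: 15.35
eef_pos: [0.5911, -0.0668, 0.0048]
ee_rot: [0.704, -0.069, 0.704, 0.069]
contact_force: [0.2, -2.6, -0.0]
opening: 0.0
```

Run:
```python
from plant import env
from h import *
s=env.observe();status(s)
p=env.get_image("scene")
x0,y0,k=190,155,4.4
im=cv2.resize(p["color"][y0:y0+130,x0:x0+175],None,fx=k,fy=k,interpolation=2)[:,:,::-1].copy()
cv2.imwrite("pics/s17.png",im)
```

```text
t 15.35 lane pos [ -3.1 -61.5   4.8] F [ 0.2 -2.6 -0. ] open 0.0
tool y,z angle in lane deg [90.  0.] tool x [-0. -0. -1.]
```

View pics/s17.png

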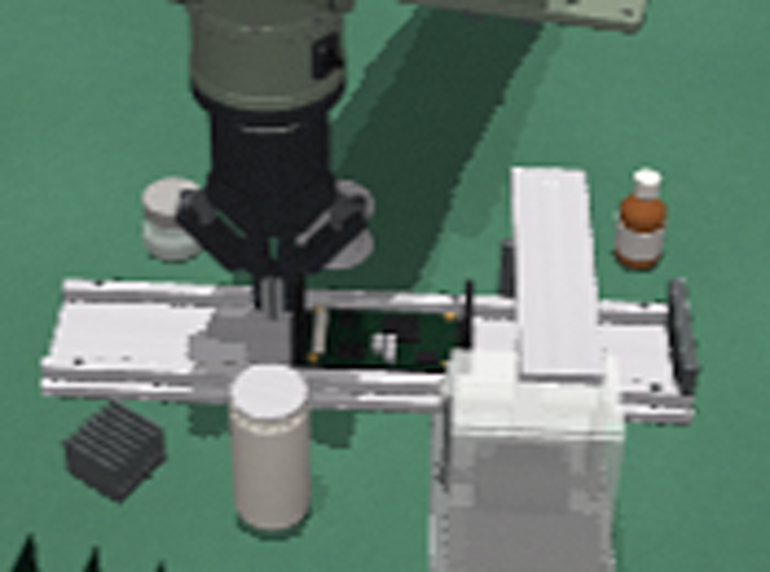

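Call:
play_rows(commands=[0,1,0,0,0,0,2,0,0,0,0,3,0,0,0,0,4,0,0,0,0,5,0,0,0,0,6,0,0,0,0,7,0,0,0,0,8,0,0,0,0,9,0,0,0,0,10,0,0,0])

```text
t: 16.65
eef_pos: [0.5716, 0.0314, 0.0048]
ee_rot: [0.704, -0.069, 0.704, 0.069]
contact_force: [0.3, -2.7, 1.3]
opening: 0.0001
```

Run:
```python
from plant import env
from h import *
s=env.observe();status(s)
p=env.get_image("scene")
x0,y0,k=190,135,4.4
im=cv2.resize(p["color"][y0:y0+130,x0:x0+175],None,fx=k,fy=k,interpolation=2)[:,:,::-1].copy()
cv2.imwrite("pics/s18.png",im)
```

```text
t 16.65 lane pos [-3.1 38.7  4.8] F [ 0.3 -2.7  1.3] open 0.0001
tool y,z angle in lane deg [90.  0.] tool x [-0. -0. -1.]
```

View pics/s18.png

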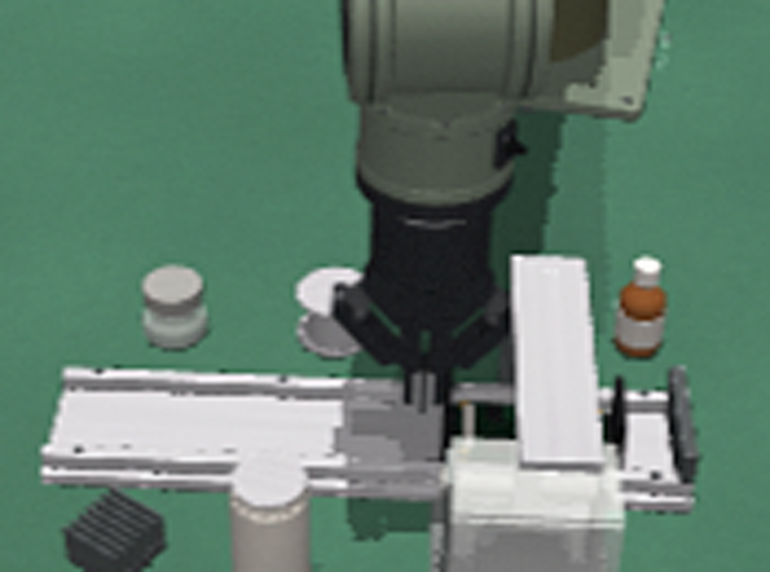

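Call:
play_rows(commands=[0,0.7,0,0,0,0,1.4,0,0,0,0,2,0,0,0,0,2.5,0,0,0,0,2.8,0,0,0,0,3,0,0,0])

```text
t: 17.45
eef_pos: [0.566, 0.0602, 0.0048]
ee_rot: [0.704, -0.069, 0.704, 0.069]
contact_force: [-0.0, -2.1, 0.8]
opening: -0.0005
```

Call:
play_rows(commands=[0,0.2,0,0,0,0,0.4,0,0,0])

```text
t: 17.7
eef_pos: [0.5652, 0.0641, 0.0048]
ee_rot: [0.704, -0.069, 0.704, 0.069]
contact_force: [1.8, -4.0, 0.3]
opening: 0.0
```

Call:
play_rows(commands=[0,0.2,0,0,0,0,0.4,0,0,0])

```text
t: 17.95
eef_pos: [0.5656, 0.0647, 0.0051]
ee_rot: [0.704, -0.07, 0.703, 0.067]
contact_force: [9.2, -25.9, 3.9]
opening: 0.0002
```

Run:
```python
from plant import env
from h import *
s=env.observe();status(s)
p=env.get_image("scene")
x0,y0,k=270,180,7.5
im=cv2.resize(p["color"][y0:y0+80,x0:x0+100],None,fx=k,fy=k,interpolation=2)[:,:,::-1].copy()
cv2.imwrite("pics/s19.png",im)
```

```text
t 17.95 lane pos [-2.6 72.5  5.1] F [  9.2 -25.9   3.9] open 0.0002
tool y,z angle in lane deg [89.9 -0.1] tool x [ 0.002 -0.004 -1.   ]
```

View pics/s19.png

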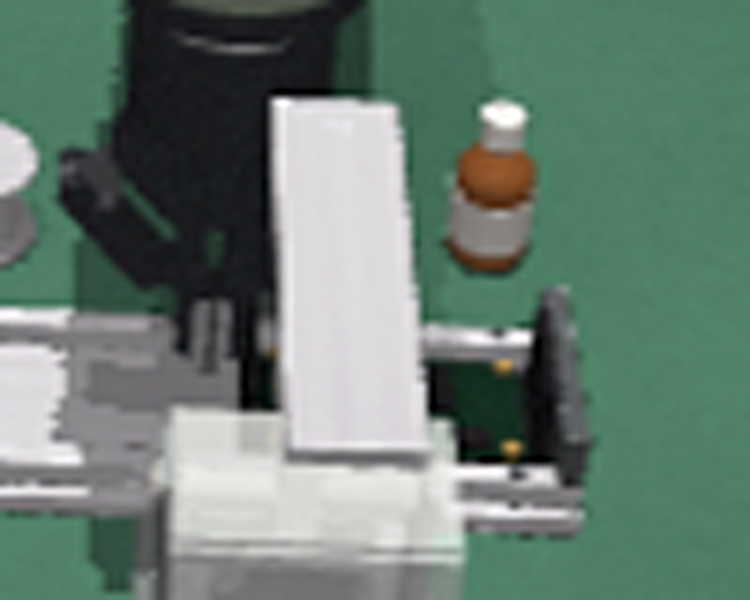

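Call:
play_rows(commands=[0,-0.5,0,0,0,0,-2,0,0,0,0,-4,0,0,0,0,-7,0,0,0,0,-10,0,0,0,-3,-12,0,0,0,-7,-14,0,0,0,-12,-16,-2,0,0,-16,-18,-4,0,0,-16,-18,-4,0,0])

```text
t: 19.25
eef_pos: [0.5603, -0.1191, 0.1674]
ee_rot: [0.705, -0.069, 0.703, 0.067]
contact_force: [-0.0, 0.2, -1.1]
opening: -0.0002
```

Run:
```python
from plant import env
from h import *
s=env.observe();status(s)
p=env.get_image("scene");q=env.get_image("top")
x0,y0,k=190,155,4.4
cv2.imwrite("pics/s20.png",cv2.resize(p["color"][y0:y0+130,x0:x0+175],None,fx=k,fy=k,interpolation=2)[:,:,::-1])
cv2.imwrite("pics/t20.png",cv2.resize(q["color"][120:250,165:320],None,fx=4.5,fy=4.5,interpolation=2)[:,:,::-1])
```

```text
t 19.25 lane pos [ -43.4 -106.8  167.4] F [-0.   0.2 -1.1] open -0.0002
tool y,z angle in lane deg [89.8 -0.2] tool x [ 0.004 -0.002 -1.   ]
```

View pics/s20.png

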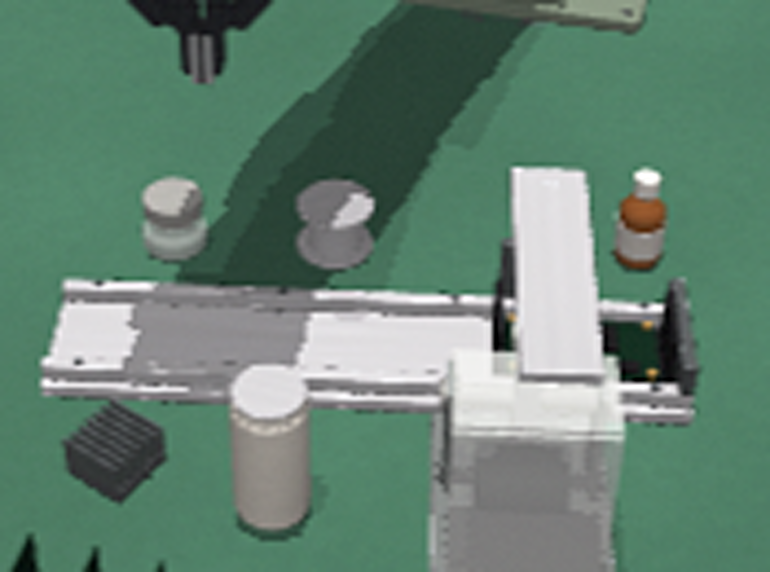

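View pics/t20.png

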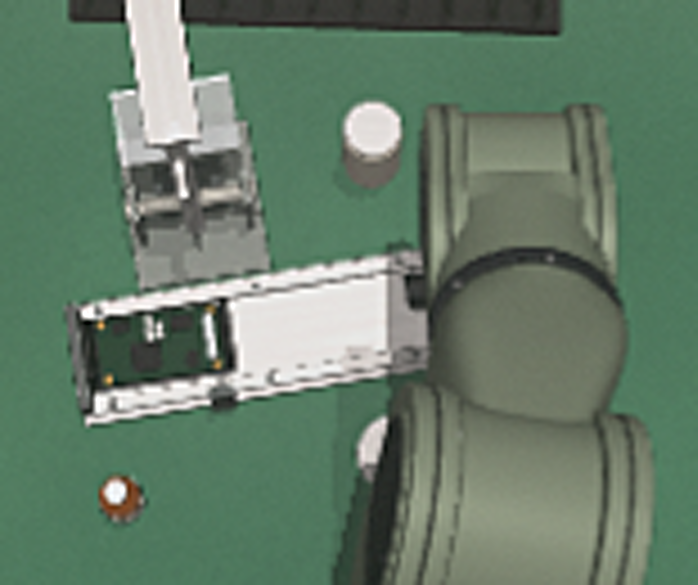

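Run:
```python
from plant import env
from h import *
q=env.get_image("top"); p=env.get_image("scene")
for u in((230,302),(236,370)): print(w2l(atz(q,[(165+u[0]/4.5-.4,120+u[1]/4.5-.4)],.055)[0]).round(1))
print(w2l(atz(p,[(190+497/4.4-.4,155+278/4.4)],.055)[0]).round(1))
env.close_job()
```

```text
[22.6 81.8 55. ]
[-33.1  85.7  55. ]
[-22.3  87.1  55. ]
the job is handed in; nothing more can be done
```

I pushed the gate up with the closed fingertips until it swung over by itself, then slid the carrier under it to the end stop. The job is handed in; it took about 19 of the 61 s.

**Last checks**
- **Gate:** in both cameras it stands raised, with the handle plate lying flat.
- **Carrier:** it is against the end stop. The push met a firm stop at 27 N, where about 3 N had been enough to slide it. The rear plate measured at lane y +82 to +87 mm; fully home is +85.
- **Bystanders:** the bottle, reel, jar, can and heatsink look unmoved in the scene camera. I did not check the screwdriver and cup at the end; nothing went near them.
- **Robot:** it stands clear, touching nothing.

**What went wrong or disagreed**
- **Tip height:** the fingertips are about 25 mm higher than the reported tool position. My first attempt at the handle therefore passed over it without contact. I corrected for the offset from the pictures.
- **Handle push:** one level push jammed by friction at about 36 N sideways and 25 N upward (44 N combined), measured at the wrist. I took this as fingertip contact, but the gripper's body was close to the top of the plate and I did not confirm it stayed clear. If it touched, the 40 N limit on the gripper's body could apply. Following the handle's arc upward afterwards worked with almost no force.

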